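# Run the drawing board's locked straightedge to its end stop

### The arm

A 6-joint arm with a two-finger parallel gripper is mounted at the origin on the work surface. World frame = base frame: x ahead of the robot, y to its left, z up, the work surface at z = 0. Lengths are in mm, angles in rad, forces in N, time in s.
With the tool pointing down it reaches from about 400 to 925 mm from the base axis. Payload 12.5 kg.
Tool frame: the origin (TCP) lies at the centre of the arm's flange, where the gripper is bolted on; the fingertips stand 190 mm ahead of it and the grasp point (between the pads) lies 171 mm ahead of it; z points along the fingers, y is the line along which they close (so a half turn about z gives the same grasp; the last joint's range is limited). The gripper opens to 95 mm and grips with 3 to 60 N. Pads are 20 mm wide; open, the fingers measure 119 mm over their backs; the gripper's body (75 mm by 180 mm) begins 59 mm behind the grasp point.
Start: joints at [1.083, 0.491, 1.559, -0, 1.092, -0.106], TCP at [232.846, 580.006, 404.761] pointing down, gripper open.
Joint ranges: [-3.1, 3.1], [-0.84, 2.19], [0.05, 2.79], [-1.13, 4.28], [0.06, 2.93], [-2.69, 2.69]. Speed limits (rad/s): [2.22, 2.22, 2.79, 3.14, 3.14, 3.14].

### API

Orientations are given as [roll, pitch, yaw] about the fixed x, y, z axes, in that order (R = Rz(yaw) Ry(pitch) Rx(roll)).
In Python, from cell import env, read_camera, search_frame, cut_out gives the robot as it stands. The module is installed in compiled form; this text tells all that it offers.
- The arm moves only by the tool move_arm, never from a script. Its argument "commands" is a list of rows, each a list of 3 entries, a list of its own where there are three numbers: the shift along the world's x, y, z normalised to -1 to 1, where 1 is 0.03 m, then the turn about the world's z normalised to -1 to 1, where 1 is 0.08 rad, then the opening, from -1 (shut) to 1 (fully open), so that 0 is half open. A call has 1 to 20 rows; each row shifts and turns the commanded pose from where the row before left it; what a row does not reach is not made up. A row lasts 1/12 s, in which the tool goes at most 41.7 mm and 7.16 degrees, less where a joint would pass 70% of its speed; a pose out of reach is approached as far as the arm can. A call with a number of a shift or a turn outside -1 to 1 is refused whole. A call with a gripper value outside its range is refused whole. The fingers move at their own pace and stop on an object; the grip force is fixed at half the most. Time passes only in rows, so rows that do not move let the fingers close. It gives the time, the measured TCP pose, the force, the opening and the grip force at its end, in the units of the state.
- env.state(): the state, without advancing time (a new reading comes with each control period).
- read_camera(name): name is "scene" or "side" or "wrist"; returns a dict with "image" (384x512x3 uint8, red, green, blue), "fx", "fy", "cx", "cy" (pixels), "D" ([k1, k2, p1, p2, k3] as OpenCV has them; the pictures are not rectified), "rvec" (rotation vector, rad) and "tvec" (3), from world to camera coordinates, as OpenCV has them. Camera axes: x right, y down, z forward; pixel columns grow to the right and rows downward; lengths in mm; the calibration is good to about 2 mm. A picture is of the moment at which its call begins. There is no depth.
- env.job_done(): hands the job in; it is judged then, once.
Trained networks look in a picture, given as the dict that the camera call returned (one of the last four; its "shot" number tells which), for a name from the list of things; names that differ only in an ending like _2 or _b are one class to them, and where a whole thing is asked for, a point or a joint stands for the part that bears it (a point fixed in the world has none). Each returns a list of dicts, best first, with "confidence" (0 to 1); they miss things now and then, are a little off and sometimes report something else, mostly with a low value. They report only what shows in the picture. A call takes as long as a camera call.
- search_frame(thing, picture): "at" ([column, row] in pixels, amid what is visible of it).
- cut_out(thing, picture): "region" (384x512 bool, what is visible of it) and "at" ([column, row] in pixels, amid what is visible of it).
The state is a dict: "t": time; "joints": joint angles; "qvel": joint speeds; "tau": joint torques, N m; "eef_pos": TCP position; "tcp_rot": TCP orientation; "ft_force": force on the tool from outside, world axes, zero at the start; "moment": the same for the moment, N m; "opening": opening from 0.0 (shut) to 1.0 (fully open); "grip_force": force on a finger pad.
Only numpy, scipy, OpenCV 4.12 (cv2) and the standard library are available. Lean on these libraries where they do the work, as an engineer would, in place of code of your own. Each camera call takes 0.05 s, during which the arm holds its last target. There are 200 camera calls.

### The job

The straightedge on the drawing board is locked to its rail and has to go right to the end so that the sheet is free. Press the lock button on top of its carriage well down with the fingertips and, keeping it pressed the whole way, slide the carriage along the rail until it is fully home against the steel end stop; then let the button spring up and move clear. Do not force the carriage along while it is locked, do not pick anything up, and leave the other things on and around the board where they are.

Things in the scene. Friction and masses are not known exactly. Their poses are not given: they have to be found in the camera images.
- board: wooden drawing board fixed flat to the table, 270 (its x) x 400 (its y) x 18 thick, with an aluminium rail (30 wide, 8 high) along its near edge, 105 on the -x side of its middle and parallel to its y. Origin: centre of the underside, on the table. Its +y axis points along the rail towards the end stop; z is up.
- carriage (a joint): travel in m of the straightedge's grey carriage along the rail (board's +y): 0 at the far-off end, 0.170 when fully home against the end stop. Starts between 0 and 0.05, locked (a pin stands between rack teeth 8 apart, 1 to 2 play) until the lock button is pressed; unlocked it slides with 1 to 2 N. The carriage is 46 (across) x 80 (along the rail), its flat top 40 to 41 above the table.
- finger_rest (a point): middle of the top edge of the upright finger rest at the carriage's end-stop side: a wall 8 thick, as wide as the carriage, its top 63 above the table (14 above the unpressed button); its inner face is 38 from the button's centre. Moves with the carriage. The flat straightedge, 40 wide, top 30 above the table, reaches from the carriage's middle across the board (board's +x) to 215 from the rail.
- lock_button (a joint): travel in m of the lock button on top of the carriage: 0 up (locked), 0.006 fully down. Pushed straight down; it springs back when let go. It begins to give at 4 N, fully down takes 7 N; pressed about 3 mm it frees the carriage, held well down means at least 3.5 mm.
- button_top (a point): centre of the top face of the lock button: a plain black rectangular key, 30 (across the rail) x 40 (along it), proud of the carriage by 8 when up and by 2 when fully down; its top is 49 above the table when up. The point travels with the button and carriage and its axes are parallel to the board's.
- end_stop (a point): centre of the top edge of the end stop's face that meets the carriage: a dark steel block on the rail, 50 (across) x 22 (along) and 44 tall above the table.
- eraser_mid (a point): white block eraser, 55 x 24 x 14, lying on the board; the point is about half-way up its middle. Not part of the job: leave it where it is.
- sharpener_mid (a point): small steel pencil sharpener, 26 x 16 x 12, on the board; the point is about half-way up its middle. Not part of the job: leave it where it is.
- ink_jar_mid (a point): capped glass ink jar, 44 across and about 48 tall, on the board; the point is about half-way up its middle. Not part of the job: leave it where it is.
- tape_roll_mid (a point): roll of tape lying flat, 90 across, 25 tall, on the table in front of the board; the point is about half-way up its middle. Not part of the job: leave it where it is.
- paint_bottle_mid (a point): plastic paint bottle, 60 across, about 165 tall, beside the board; the point is about half-way up its middle. Not part of the job: leave it where it is.
- water_cup_mid (a point): clear open cup, 76 across, 100 tall, beside the board; the point is about half-way up its middle. Not part of the job: leave it where it is.
- brush_mid (a point): paint brush 200 long, handle 20 thick, lying on the table in front of the board; the point is about half-way up its middle. Not part of the job: leave it where it is.

How it is judged:
By the outcome, as a careful person would: the job done as asked, in the order asked, and still so for the second after the job is handed in, with the robot touching nothing.
It also fails if it takes over 38 s, if anything falls off the work surface, if the arm or the gripper's body presses on something with over 40 N, if the wrist force passes 120 N, or if a joint passes its speed limit or range.

## Working session

There is one attempt and no reset: what is moved stays moved. The work goes in short steps, Python scripts to look and compute and a tool call to move; the robot and the scene stay as the last step left them, time stands still between calls to the robot, and variables do not carry over. Pictures are saved under pics/ and viewed, at most 10 in all, crops included, and the job is handed in when it is done.

Besides the shell and the picture viewer there is one more tool, called as name(argument=value, ...) on one line, values as JSON. move_arm: Moves the arm, as the interface text tells. Its arguments: {"type":"object","properties":{"commands":{"type":"array","items":{"type":"array"}}},"required":["commands"]}

```bash
mkdir -p pics; cat > h.py <<'E'
import numpy as np, cv2
from cell import env, read_camera, search_frame, cut_out
def ray(c,p):
    K=np.array([[c["fx"],0,c["cx"]],[0,c["fy"],c["cy"]],[0,0,1.]])
    u=cv2.undistortPoints(np.array([[p]],float),K,np.array(c["D"],float))[0,0]
    R=cv2.Rodrigues(np.array(c["rvec"],float))[0]; t=np.array(c["tvec"],float).ravel()
    return -R.T@t, R.T@np.array([u[0],u[1],1.])
def onz(c,p,z):
    o,d=ray(c,p); return o+d*(z-o[2])/d[2]
def proj(c,P):
    K=np.array([[c["fx"],0,c["cx"]],[0,c["fy"],c["cy"]],[0,0,1.]])
    return cv2.projectPoints(np.array(P,float).reshape(-1,3),np.array(c["rvec"],float),np.array(c["tvec"],float),K,np.array(c["D"],float))[0][:,0]
E
cat > a.py <<'E'
from h import *
Z=dict(button_top=49,finger_rest=63,end_stop=44,lock_button=47,eraser_mid=25,sharpener_mid=24,ink_jar_mid=42,tape_roll_mid=12,paint_bottle_mid=82,water_cup_mid=50,brush_mid=10)
ims=[]
for n in ["scene","side","wrist"]:
    c=read_camera(n); ims.append(c["image"])
    for k,z in Z.items():
        r=search_frame(k,c)
        if r: print(n,k,round(r[0]["confidence"],2),np.round(r[0]["at"],1),np.round(onz(c,r[0]["at"],z)))
    cv2.imwrite(f"pics/{n}0.png",cv2.resize(c["image"][:,:,::-1],(800,600)))
s=env.state();print(s["t"],s["tcp_rot"],s["eef_pos"],s["opening"])
E
python3 a.py
```

```text
scene button_top 0.64 [278.9 177.5] [495. 146.  49.]
scene finger_rest 0.66 [201.9 234.8] [ 604. -127.   63.]
scene end_stop 0.97 [226.4 245.6] [648. -81.  44.]
scene eraser_mid 0.67 [165.2 230.6] [ 515. -201.   25.]
scene sharpener_mid 0.49 [163.4 258. ] [ 598. -232.   24.]
scene ink_jar_mid 0.53 [283.3 243.6] [705.  48.  42.]
scene tape_roll_mid 0.79 [280.7 179. ] [469. 167.  12.]
scene paint_bottle_mid 0.84 [328.2 220.3] [719. 166.  82.]
scene water_cup_mid 0.89 [125.8 230.2] [ 490. -294.   50.]
scene brush_mid 0.8 [203.5 187. ] [394. -49.  10.]
side button_top 0.72 [218.2 247. ] [487. -91.  49.]
side finger_rest 0.93 [250.5 257. ] [ 545. -141.   63.]
side end_stop 0.86 [277.1 257.3] [ 599. -142.   44.]
side eraser_mid 0.57 [244.7 296.9] [ 519. -200.   25.]
side sharpener_mid 0.63 [285.6 300.3] [ 592. -225.   24.]
side ink_jar_mid 0.88 [294.7 185.9] [700.  50.  42.]
side tape_roll_mid 0.78 [202.3 186.8] [480. 135.  12.]
side paint_bottle_mid 0.82 [280.4 146.8] [695. 159.  82.]
side water_cup_mid 0.65 [246.8 342.4] [ 502. -295.   50.]
side brush_mid 0.88 [172.5 257.6] [389. -65.  10.]
1.8 [ 3.14149893e+00 -6.68224959e-06  2.75979266e+00] [232.85406678 580.01515542 404.75160221] 0.9971708125080047
```

View pics/scene0.png

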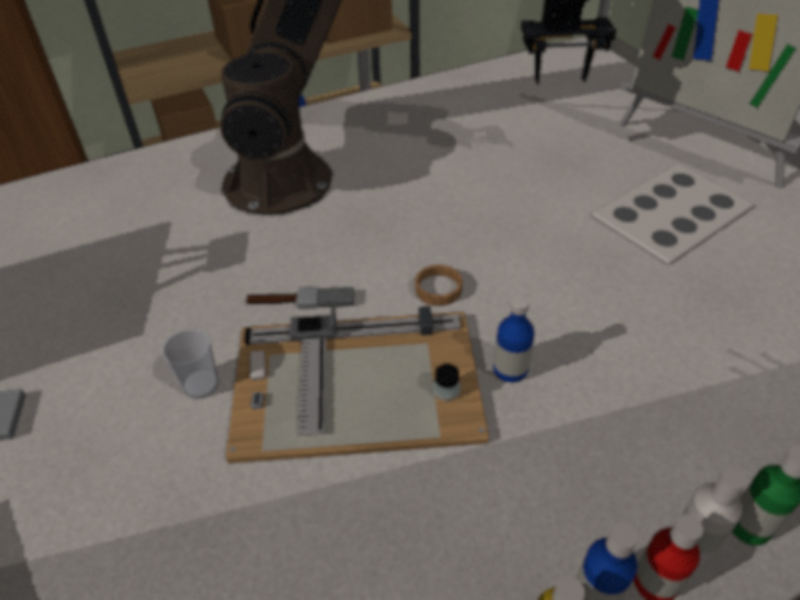

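View pics/side0.png

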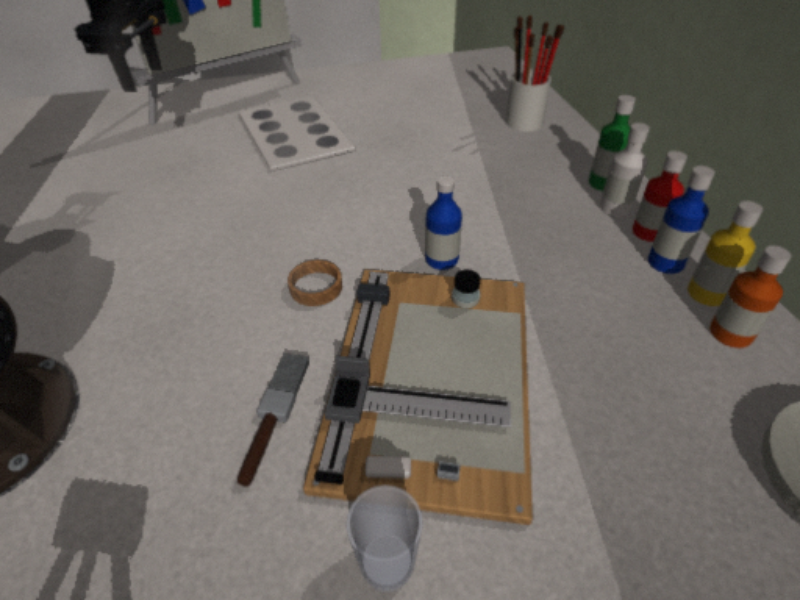

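The scene view shows the carriage and button at about (310,323), the end stop at (426,320) and the board corners. The side view shows the button at (347,390) and the stop at (373,291), all in 800-wide pixels. The network's scene hits for the button and stop are wrong. I'll fit the board pose to these features.

```bash
cat > b.py <<'E'
from h import *
from scipy.optimize import least_squares
def W(p,P): 
    c,s=np.cos(p[2]),np.sin(p[2]); return np.array([p[0]+c*P[0]-s*P[1],p[1]+s*P[0]+c*P[1],P[2]])
if __name__=="__main__":
    cs=read_camera("scene");cd=read_camera("side")
    for c,l in((cd,[(365,270),(525,282),(531,516),(307,488)]),(cs,[(467,316),(488,436),(230,455),(245,322)])):
        print([np.round(onz(c,np.array(p)*.64,18)) for p in l])
    for c,b,e in((cd,(347,390),(373,285)),(cs,(310,323),(426,312))):
        print("btn",onz(c,np.array(b)*.64,49).round(),"stop",onz(c,np.array(e)*.64,44).round())
    # crops
    a=cv2.resize(cd["image"][165:335,190:350,::-1],(560,595),interpolation=cv2.INTER_CUBIC); cv2.imwrite("pics/sidecrop.png",a)
    for c in (cs,cd):
      for k in["board","lock_button","button_top","finger_rest","end_stop","carriage"]:
        for r in cut_out(k,c)[:3]: print(k,round(r["confidence"],2),np.round(np.array(r["at"])/.64),r["region"].sum(), onz(c,r["at"],49).round())
E
python3 b.py
```

```text
[array([568., 162.,  18.]), array([818.,  66.,  18.]), array([ 670., -300.,   18.]), array([ 425., -205.,   18.])]
[array([581., 164.,  18.]), array([814.,  68.,  18.]), array([ 668., -294.,   18.]), array([ 413., -195.,   18.])]
btn [ 494. -100.   49.] stop [569.  94.  44.]
btn [497. -98.  49.] stop [561.  92.  44.]
board 0.97 [350. 391.] 12929 [661. -94.  49.]
finger_rest 0.63 [312. 367.] 1456 [ 590. -129.   49.]
end_stop 0.56 [356. 385.] 13199 [656. -80.  49.]
board 0.59 [439. 398.] 17636 [ 607. -142.   49.]
lock_button 0.58 [348. 391.] 256 [ 495. -102.   49.]
lock_button 0.26 [390. 400.] 2532 [ 545. -128.   49.]
button_top 0.62 [343. 390.] 235 [489. -99.  49.]
finger_rest 0.85 [388. 405.] 2608 [ 541. -135.   49.]
end_stop 0.63 [433. 401.] 17762 [ 599. -143.   49.]
carriage 0.62 [396. 401.] 2523 [ 552. -133.   49.]
carriage 0.25 [387. 530.] 2499 [ 505. -290.   49.]
```

View pics/sidecrop.png

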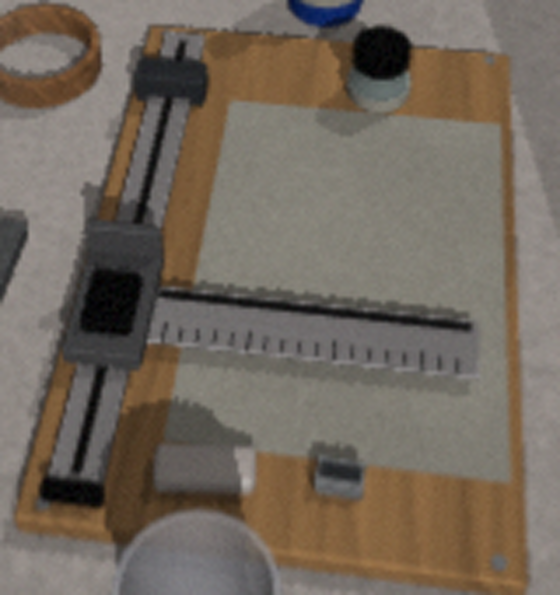

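The crop shows the button at (110,300), the rest wall beyond it at about (125,235) and the stop at (170,80). Board yaw is about -0.38, so the tool's y axis is already parallel to the rail. I'll move above the carriage first.

move_arm(commands=[[[0.37,-0.92,0],0,-0.58],[[0.37,-0.92,0],0,-0.58],[[0.37,-0.92,0],0,-0.58],[[0.37,-0.92,0],0,-0.58],[[0.37,-0.92,0],0,-0.58],[[0.37,-0.92,0],0,-0.58],[[0.37,-0.92,0],0,-0.58],[[0.37,-0.92,0],0,-0.58],[[0.37,-0.92,0],0,-0.58],[[0.37,-0.92,0],0,-0.58],[[0.37,-0.92,0],0,-0.58],[[0.37,-0.92,0],0,-0.58],[[0.37,-0.92,0],0,-0.58],[[0.37,-0.92,0],0,-0.58],[[0.37,-0.92,0],0,-0.58],[[0.37,-0.92,0],0,-0.58],[[0.37,-0.92,0],0,-0.58],[[0.37,-0.92,0],0,-0.58],[[0.37,-0.92,0],0,-0.58],[[0.37,-0.92,0],0,-0.58]])

```text
t: 4.17
eef_pos: [455.1, 26.5, 405.0]
tcp_rot: [3.141, 0.001, 2.76]
ft_force: [0.8, 0.4, -0.4]
opening: 0.21
grip_force: 0.0
```

move_arm(commands=[[[0.37,-0.92,0],0,-0.58],[[0.37,-0.92,0],0,-0.58],[[0.37,-0.92,0],0,-0.58],[[0.37,-0.92,0],0,-0.58],[[0,0,0],0,-0.58],[[0,0,0],0,-0.58],[[0,0,0],0,-0.58]])

```text
t: 4.75
eef_pos: [499.0, -82.2, 404.6]
tcp_rot: [3.141, -0.001, 2.759]
ft_force: [-1.5, 0.2, 0.4]
opening: 0.211
grip_force: 0.0
```

```bash
cat > c.py <<'E'
from h import *
import sys
c=read_camera("wrist"); s=env.state(); print(s["t"],s["eef_pos"],s["tcp_rot"],s["opening"])
for k,z in dict(button_top=49,lock_button=49,finger_rest=63,end_stop=44).items():
    for r in cut_out(k,c)[:2]:
        print(k,round(r["confidence"],2),np.round(r["at"]),r["region"].sum(),onz(c,r["at"],z).round(1))
        if k in("button_top","lock_button"):
            g=cv2.minAreaRect(np.argwhere(r["region"])[:,::-1].astype(np.float32)); print([onz(c,q,z).round(1) for q in cv2.boxPoints(g)])
cv2.imwrite(f"pics/{sys.argv[1]}.png",cv2.resize(c["image"][:,:,::-1],(800,600)))
E
python3 c.py wrist1
```

```text
4.8 [498.90370337 -81.77157527 404.75860145] [ 3.14140314e+00 -3.91045893e-04  2.76014748e+00] 0.21058163170133476
button_top 0.98 [241. 170.] 877 [486.9 -96.9  49. ]
[array([ 469.6, -111. ,   49. ]), array([483.4, -76.8,  49. ]), array([511.1, -87.9,  49. ]), array([ 497.1, -122.9,   49. ])]
lock_button 0.87 [239. 174.] 911 [ 490.6 -100.9   49. ]
[array([ 469.2, -112. ,   49. ]), array([483.8, -75.7,  49. ]), array([511.5, -86.9,  49. ]), array([ 496.7, -123.9,   49. ])]
finger_rest 0.86 [248. 188.] 5223 [506.9 -95.7  63. ]
end_stop 0.7 [310. 192.] 30552 [541.9 -32.2  44. ]
```

View pics/wrist1.png

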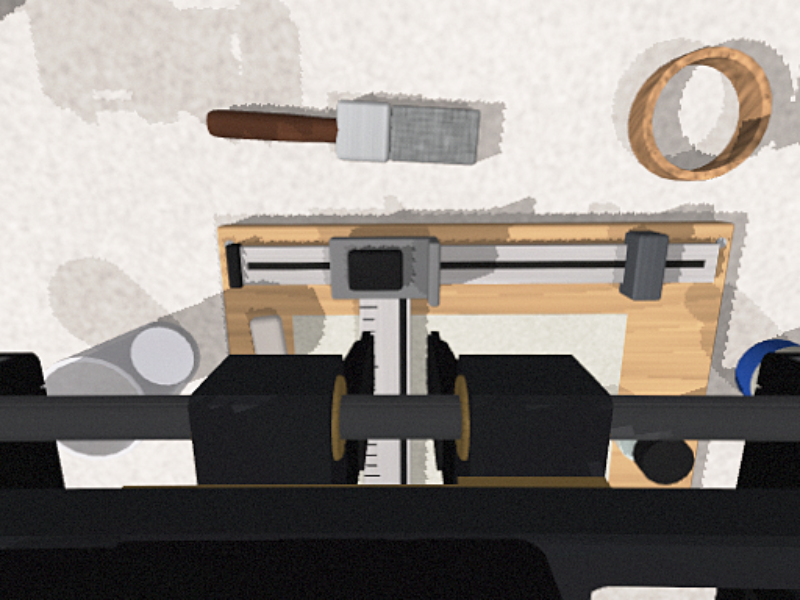

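The wrist view shows the button at (375,270), the rest at about x=433 and the stop at about x=630. The fingers are aligned with the rail. The button centre comes out at about (491,-100). I'll lower to 26 mm above it and look again.

move_arm(commands=[[[-0.02,-0.047,-0.93],0,-0.58],[[-0.02,-0.047,-0.93],0,-0.58],[[-0.02,-0.047,-0.93],0,-0.58],[[-0.02,-0.047,-0.93],0,-0.58],[[-0.02,-0.047,-0.93],0,-0.58],[[0,0,0],0,-0.58],[[0,0,0],0,-0.58]])

```text
t: 5.58
eef_pos: [496.3, -89.2, 265.0]
tcp_rot: [-3.142, -0.002, 2.76]
ft_force: [0.0, 0.1, 0.8]
opening: 0.21
grip_force: 0.0
```

```bash
python3 c.py wrist2; python3 - <<'E'
from h import *
c=read_camera("side");s=env.state();print(s["eef_pos"],s["ft_force"])
w=cv2.imread("pics/wrist2.png")
a=cv2.resize(c["image"][180:300,180:290,::-1],(500,545),interpolation=cv2.INTER_CUBIC)
cv2.imwrite("pics/c2.png",np.hstack([cv2.resize(w[150:450,200:500],(300,545)),a]))
E
```

```text
5.6333 [496.56760787 -89.24471658 266.04796602] [ 3.14150241e+00 -1.51658733e-05  2.76018905e+00] 0.21320682878754788
button_top 0.62 [243. 208.] 2120 [486.7 -95.8  49. ]
[array([ 467.9, -111. ,   49. ]), array([482.3, -75. ,  49. ]), array([511.1, -86.2,  49. ]), array([ 496.1, -123.5,   49. ])]
lock_button 0.58 [245. 208.] 2111 [487.5 -94.8  49. ]
[array([ 467.9, -111. ,   49. ]), array([482.1, -75.7,  49. ]), array([510.8, -86.8,  49. ]), array([ 496.1, -123.5,   49. ])]
finger_rest 0.73 [252. 210.] 7726 [486.1 -88.7  63. ]
end_stop 0.67 [315. 204.] 38784 [504.5 -49.1  44. ]
[496.37156827 -89.36193804 266.56374577] [0.3518834  0.17739036 1.22025143]
```

View pics/c2.png

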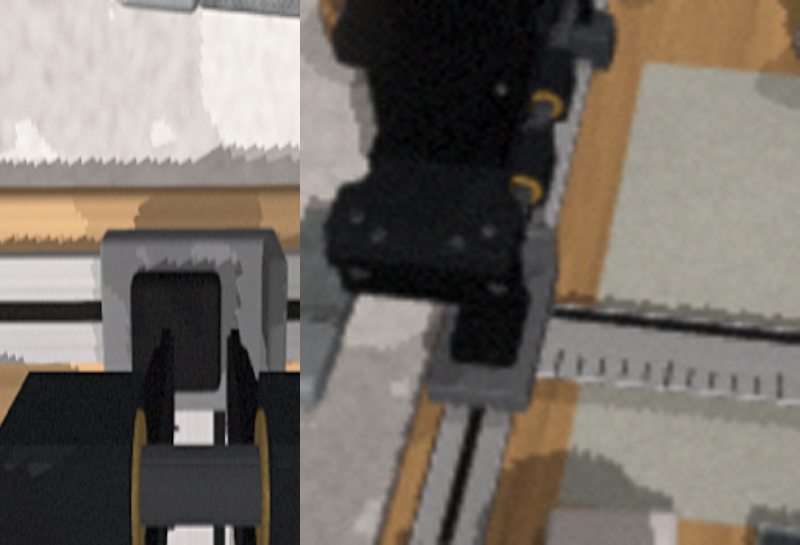

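The fingertips sit over the key: the rear finger on its middle, the front one between the key and the rest. I'll descend and press gently.

move_arm(commands=[[[-0.03,0.01,-0.3],0,-0.58],[[-0.03,0.01,-0.3],0,-0.58],[[0,0,-0.2],0,-0.58],[[0,0,-0.07],0,-0.58],[[0,0,-0.05],0,-0.58],[[0,0,-0.05],0,-0.58],[[0,0,0],0,-0.58],[[0,0,0],0,-0.58]])

```text
t: 6.55
eef_pos: [494.2, -88.8, 236.1]
tcp_rot: [-3.142, -0.001, 2.76]
ft_force: [-3.4, 0.3, 5.2]
opening: 0.214
grip_force: 2.7
```

move_arm(commands=[[[0,0,-0.05],0,-0.58],[[0,0,-0.05],0,-0.58],[[0,0,0],0,-0.58],[[0,0,0],0,-0.58]])

```text
t: 6.88
eef_pos: [494.1, -88.8, 233.4]
tcp_rot: [3.142, -0.001, 2.76]
ft_force: [-3.8, 1.1, 6.6]
opening: 0.212
grip_force: 3.4
```

move_arm(commands=[[[0,0,-0.03],0,-0.58],[[0,0,-0.03],0,-0.58],[[0,0,0],0,-0.58],[[0,0,0],0,-0.58]])

```text
t: 7.22
eef_pos: [494.1, -88.7, 233.0]
tcp_rot: [-3.142, 0.0, 2.76]
ft_force: [-8.1, 3.0, 29.4]
opening: 0.21
grip_force: 14.5
```

move_arm(commands=[[[0,0,-0.0],0,-0.58],[[0,0,0.025],0,-0.58],[[0.012,0.031,0],0,-0.58],[[0.025,0.062,0],0,-0.58],[[0.037,0.093,0],0,-0.58],[[0.037,0.093,0],0,-0.58],[[0.037,0.093,0],0,-0.58],[[0.037,0.093,0],0,-0.58],[[0,0,0],0,-0.58]])

```text
t: 7.97
eef_pos: [499.8, -74.4, 233.1]
tcp_rot: [3.142, -0.0, 2.76]
ft_force: [-6.4, 3.9, 19.2]
opening: 0.207
grip_force: 9.7
```

```bash
python3 c.py wrist3|grep -v finger; python3 - <<'E'
from h import *
c=read_camera("side")
w=cv2.imread("pics/wrist3.png")
a=cv2.resize(c["image"][180:300,180:290,::-1],(500,545),interpolation=cv2.INTER_CUBIC)
cv2.imwrite("pics/c3.png",np.hstack([cv2.resize(w[150:450,200:500],(300,545)),a]))
E
```

```text
8.0167 [499.72593559 -74.48975923 233.12612693] [ 3.14141224e+00 -2.67238546e-04  2.76003674e+00] 0.20739623192315648
button_top 0.87 [248. 221.] 1874 [489.9 -76.3  49. ]
[array([473.9, -95.3,  49. ]), array([487.4, -61.7,  49. ]), array([512.7, -71.5,  49. ]), array([ 498.7, -106.5,   49. ])]
button_top 0.32 [210.  63.] 17358 [404.7 -61.7  49. ]
[array([ 374.1, -164.9,   49. ]), array([ 346.8, -142.7,   49. ]), array([417.8,   3. ,  49. ]), array([450.4, -10.8,  49. ])]
lock_button 0.81 [250. 223.] 1913 [491.6 -75.5  49. ]
[array([473.3, -95.1,  49. ]), array([487. , -60.9,  49. ]), array([512.9, -71. ,  49. ]), array([ 498.7, -106.5,   49. ])]
lock_button 0.37 [280. 213.] 38318 [492.1 -57.6  49. ]
[array([ 417.7, -175.3,   49. ]), array([515. ,  67.5,  49. ]), array([657.2,  40.9,  49. ]), array([ 540.7, -251.9,   49. ])]
end_stop 0.56 [281. 213.] 38068 [494.  -57.2  44. ]
```

View pics/c3.png

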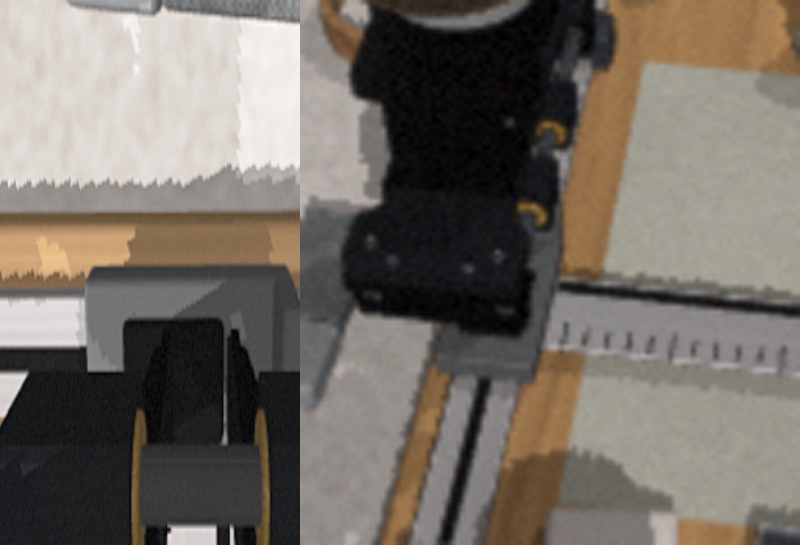

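The carriage moves with the fingers: the straightedge has shifted and the button has moved about 15 mm. I'll keep sliding.

move_arm(commands=[[[0.05,0.124,0],0,-0.58],[[0.075,0.185,0],0,-0.58],[[0.075,0.185,0],0,-0.58],[[0.075,0.185,0],0,-0.58],[[0.075,0.185,0],0,-0.58],[[0.075,0.185,0],0,-0.58],[[0.075,0.185,0],0,-0.58],[[0.075,0.185,0],0,-0.58],[[0.05,0.124,0],0,-0.58],[[0,0,0],0,-0.58]])

```text
t: 9.1
eef_pos: [518.4, -27.8, 233.1]
tcp_rot: [3.141, -0.001, 2.76]
ft_force: [-6.4, 4.7, 19.8]
opening: 0.21
grip_force: 10.0
```

move_arm(commands=[[[0.05,0.124,0],0,-0.58],[[0.075,0.185,0],0,-0.58],[[0.075,0.185,0],0,-0.58],[[0.075,0.185,0],0,-0.58],[[0.075,0.185,0],0,-0.58],[[0.075,0.185,0],0,-0.58],[[0.075,0.185,0],0,-0.58],[[0.05,0.124,0],0,-0.58],[[0,0,0],0,-0.58]])

```text
t: 9.85
eef_pos: [534.7, 13.0, 233.1]
tcp_rot: [-3.142, -0.002, 2.76]
ft_force: [-8.9, 3.8, 20.0]
opening: 0.213
grip_force: 10.1
```

move_arm(commands=[[[0.037,0.093,0],0,-0.58],[[0.037,0.093,0],0,-0.58],[[0.037,0.093,0],0,-0.58],[[0.037,0.093,0],0,-0.58],[[0.037,0.093,0],0,-0.58],[[0.037,0.093,0],0,-0.58],[[0.037,0.093,0],0,-0.58],[[0.037,0.093,0],0,-0.58],[[0,0,0],0,-0.58]])

```text
t: 10.6
eef_pos: [543.6, 35.1, 233.1]
tcp_rot: [-3.142, -0.002, 2.76]
ft_force: [-8.3, 4.6, 19.5]
opening: 0.211
grip_force: 9.8
```

```bash
python3 - <<'E'
from h import *
c=read_camera("wrist")
cv2.imwrite("pics/c4.png",cv2.resize(c["image"][120:300,90:420,::-1],(800,436)))
c=read_camera("side")
cv2.imwrite("pics/s4.png",cv2.resize(c["image"][165:335,190:350,::-1],(560,595)))
E
```

```text
(no output)
```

View pics/c4.png

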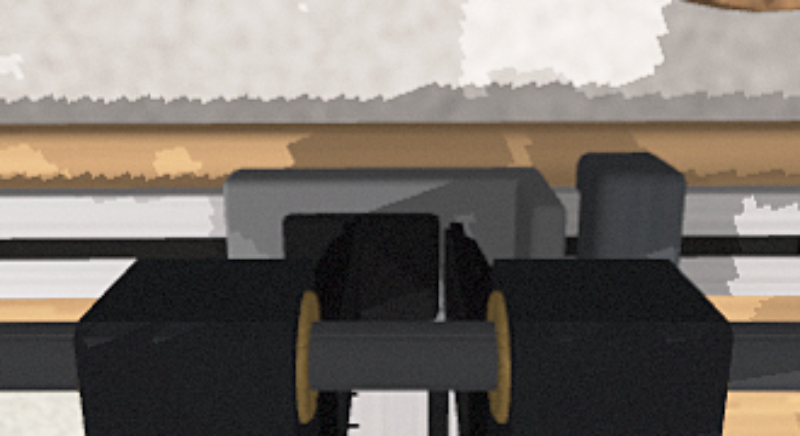

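The wrist view shows a gap of only a few mm between the carriage's end (x about 565) and the stop (x about 578). I'll creep in until the force rises.

move_arm(commands=[[[0.0125,0.031,0],0,-0.58],[[0.0125,0.031,0],0,-0.58],[[0.0125,0.031,0],0,-0.58],[[0.0125,0.031,0],0,-0.58],[[0,0,0],0,-0.58]])

```text
t: 11.12
eef_pos: [545.0, 38.6, 233.1]
tcp_rot: [-3.141, -0.002, 2.76]
ft_force: [-9.1, 3.9, 19.7]
opening: 0.212
grip_force: 9.8
```

move_arm(commands=[[[0.0125,0.031,0],0,-0.58],[[0.0125,0.031,0],0,-0.58],[[0,0,0],0,-0.58]])

```text
t: 11.37
eef_pos: [545.7, 40.4, 233.1]
tcp_rot: [-3.141, -0.002, 2.76]
ft_force: [-9.2, 2.6, 18.8]
opening: 0.209
grip_force: 9.8
```

move_arm(commands=[[[0.0125,0.031,0],0,-0.58],[[0.0125,0.031,0],0,-0.58],[[0,0,0],0,-0.58]])

```text
t: 11.62
eef_pos: [546.4, 42.3, 233.1]
tcp_rot: [-3.141, -0.002, 2.76]
ft_force: [-8.4, 3.2, 20.3]
opening: 0.209
grip_force: 9.8
```

move_arm(commands=[[[0.0125,0.031,0],0,-0.58],[[0,0,0],0,-0.58]])

```text
t: 11.78
eef_pos: [546.8, 43.2, 233.1]
tcp_rot: [-3.141, -0.002, 2.76]
ft_force: [-9.5, 3.1, 19.0]
opening: 0.21
grip_force: 9.8
```

move_arm(commands=[[[0.0125,0.031,0],0,-0.58],[[0.0125,0.031,0],0,-0.58],[[0,0,0],0,-0.58]])

```text
t: 12.03
eef_pos: [547.5, 45.1, 233.1]
tcp_rot: [-3.141, -0.002, 2.76]
ft_force: [-9.1, 2.7, 18.6]
opening: 0.212
grip_force: 9.8
```

```bash
python3 - <<'E'
from h import *
c=read_camera("wrist")
a=cv2.resize(c["image"][180:250,170:390,::-1],(800,255),interpolation=cv2.INTER_CUBIC)
c=read_camera("side")
b=cv2.resize(c["image"][165:265,200:340,::-1],(800,571)[:2],interpolation=cv2.INTER_CUBIC)
cv2.imwrite("pics/c5.png",np.vstack([a,cv2.resize(b,(480,342),interpolation=cv2.INTER_AREA) if 0 else cv2.copyMakeBorder(cv2.resize(b,(480,342)),0,0,0,320,cv2.BORDER_CONSTANT)]))
E
```

```text
(no output)
```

View pics/c5.png

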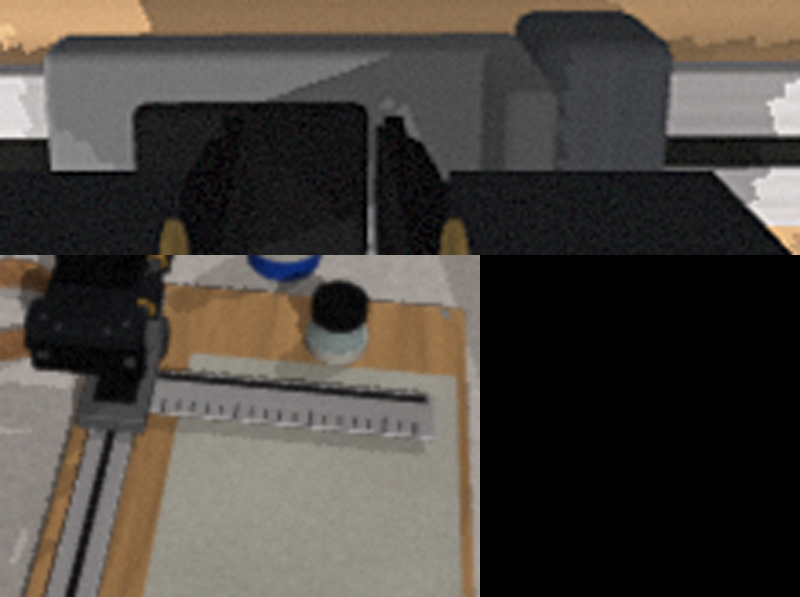

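The carriage is almost at the stop or just touching it. I'll keep creeping until the force builds.

move_arm(commands=[[[0.0125,0.031,0],0,-0.58],[[0.0125,0.031,0],0,-0.58],[[0,0,0],0,-0.58]])

```text
t: 12.38
eef_pos: [548.1, 46.2, 233.1]
tcp_rot: [-3.14, -0.002, 2.76]
ft_force: [-11.6, -6.0, 21.3]
opening: 0.21
grip_force: 10.5
```

move_arm(commands=[[[0.0125,0.031,0],0,-0.58],[[0.0125,0.031,0],0,-0.58],[[0,0,0],0,-0.58]])

```text
t: 12.63
eef_pos: [549.2, 47.8, 233.1]
tcp_rot: [-3.14, -0.001, 2.76]
ft_force: [-9.6, -7.7, 19.5]
opening: 0.21
grip_force: 9.6
```

The force along the rail jumped to about 10 N and the fingers then slipped slightly, so the carriage is home. I'll lift straight up.

move_arm(commands=[[[0,0,0.05],0,-0.58],[[0,0,0.1],0,-0.58],[[0,0,0.1],0,-0.58],[[0,0,0.2],0,-0.58],[[0,0,0.5],0,-0.58],[[0,0,0.8],0,-0.58],[[0,0,0.9],0,-0.58],[[0,0,0.9],0,-0.58],[[0,0,0.9],0,-0.58],[[-0.3,-0.75,0.3],0,-0.58],[[-0.3,-0.75,0.3],0,-0.58],[[-0.3,-0.75,0.3],0,-0.58],[[0,0,0],0,-0.58],[[0,0,0],0,-0.58]])

```text
t: 13.8
eef_pos: [522.6, -19.8, 393.3]
tcp_rot: [3.141, 0.001, 2.758]
ft_force: [-0.4, 0.2, -0.0]
opening: 0.211
grip_force: 0.0
```

```bash
python3 - <<'E'
from h import *
c=read_camera("wrist"); s=env.state();print(s["t"],s["eef_pos"],s["ft_force"])
for k in("lock_button","end_stop"):
    for r in cut_out(k,c)[:1]: print(k,r["confidence"],onz(c,r["at"],49).round(1))
cv2.imwrite("pics/w6.png",cv2.resize(c["image"][60:260,100:460,::-1],(800,444),interpolation=cv2.INTER_CUBIC))
E
```

```text
13.85 [522.78891641 -19.17336254 392.86503581] [ 1.04161574  0.02899942 -0.59953321]
lock_button 0.76 [541.2  32.5  49. ]
end_stop 0.59 [538.8 -31.9  49. ]
```

View pics/w6.png

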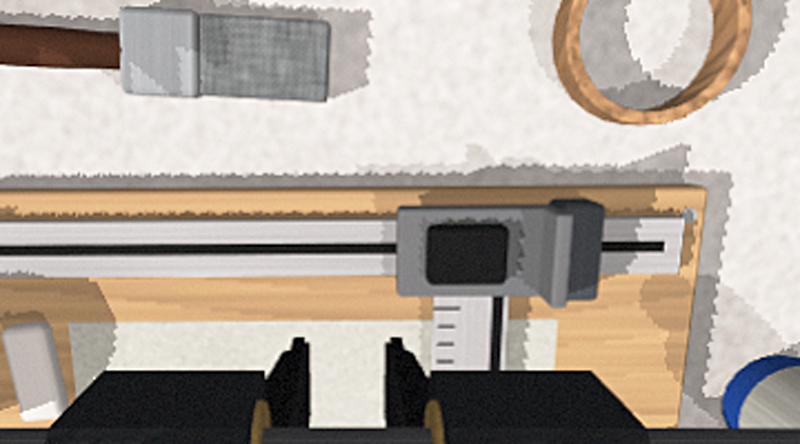

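The carriage is against the stop at (575,250), the button is up and the gripper is clear. I'm handing the job in.

```bash
python3 -c "
from cell import env
print(env.job_done())"
```

```text
the job is handed in; nothing more can be done
None
```

The job is handed in: I held the lock button down for the whole slide and pushed the carriage home against the end stop (force jumped to about 10 N there). I then lifted clear so the button could spring up; in the last picture the carriage was still at the stop and I saw nothing else disturbed.

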